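Take out the short vial and hold the carrier up level

ROBOT

A 6-joint arm with a two-finger parallel gripper is mounted at the origin on a cart in front of the work surface, level with it; the furniture and walls round the work are solid. World frame = base frame: x ahead of the robot, y to its left, z up, the work surface at z = 0. Lengths are in m, angles in rad, forces in N, time in s.
With the tool pointing down it reaches from about 0.225 to 0.875 m from the base axis. Payload 3.4 kg.
Tool frame: the origin (TCP) lies on the centre line of the jaws, within the pads' length; the fingertips stand 17 mm ahead of it and the grasp point (between the pads) lies 2 mm behind it (manip.finger_overhang is the distance from the TCP to the fingertips, in m); y points along the fingers, x is the direction in which the jaws open and shut, and the axes are right-handed (so a half turn about y gives the same grasp; the last joint's range is limited). The gripper opens to 85 mm and grips with 20 to 120 N. Pads are 22 mm wide; open, the fingers measure 114 mm over their backs; the gripper's body (76 mm by 85 mm) begins 54 mm behind the grasp point. The pads swing forward as they close: fully open they stand 13 mm farther back than shut.
Start: joints at [0.986, 0.276, 1.505, -0, 1.361, -0.121], TCP at [0.257, 0.514, 0.248] pointing down, gripper open.
Joint ranges: [-2.89, 2.89], [-0.75, 2.08], [0.22, 2.7], [-1.18, 4.32], [0.11, 2.71], [-2.7, 2.7]. Speed limits (rad/s): [2.57, 2.57, 3.14, 3.14, 3.14, 3.14].

INTERFACE

Orientations are given as a unit quaternion [w, x, y, z].
In Python, from rig import manip gives the robot as it stands.
- The arm moves only by the tool arm_command, never from a script. Its argument "commands" is a list of rows, each a list of 3 entries, a list of its own where there are three numbers: the finger opening in cm, from 0 to 8.54, then the shift along the world's x, y, z in cm, then the turn about the world's z in rad. A call has 1 to 12 rows; each row shifts and turns the commanded pose from where the row before left it; what a row does not reach is not made up. A row lasts 1/10 s, in which the tool goes at most 50 mm and 8.59 degrees, less where a joint would pass 70% of its speed; a pose out of reach is approached as far as the arm can. A call with a gripper value outside its range is refused whole. The fingers move at their own pace and stop on an object; "grip_force" is the grip in N (left out, the last holds). Time passes only in rows, so rows that do not move let the fingers close. It gives the time, the measured TCP pose, the force and the opening at its end, in the units of the state.
- manip.get_state(): the state, without advancing time (a new reading comes with each control period).
- manip.get_image(name): name is "scene" or "top"; returns a dict with "pixels" (400x640x3 uint8, red, green, blue), "range_z" (400x640 float32, m along the optical axis (not along the pixel's ray), 0 where there is no reading), "intrinsics" (3x3 intrinsics, pixels), "k1" (the pictures are not rectified: a ray, as slopes to the right and down, at radius r is drawn at 1 + k1 r^2 times it, then the intrinsics apply), "R" (3x3) and "t" (3): a world point X has camera coordinates R X + t. Camera axes: x right, y down, z forward; pixel columns grow to the right and rows downward; lengths in m; the calibration is good to about 2 mm. A picture is of the moment at which its call begins.
- manip.sign_off(): hands the job in, once; it reports no verdict.
The state is a dict: "clock": time; "qpos": joint angles; "qd": joint speeds; "effort": joint torques, N m; "position": TCP position; "ee_rot": TCP orientation; "contact_force": force on the tool from outside, world axes, zero at the start; "moment": the same for the moment, N m; "width": finger opening in m.
Only numpy, scipy, OpenCV 4.12 (cv2) and the standard library are available. Lean on these libraries where they do the work, as an engineer would, in place of code of your own. Each camera call takes 0.05 s, during which the arm holds its last target.

TASK

One of the four vials in the grey carrier is shorter than the rest: take it out and set it down gently in the clear tray, standing or lying, and let go of it. Then lift the carrier by its handle, keeping it level with the other three vials in their sockets, and finish while still holding it steady and level in the air, its underside about 15 cm above the worktop. Leave the other things on the worktop as they stand.

Things in the scene. Friction and masses are not known exactly. Their poses are not given: they have to be found in the camera images.
- carrier: grey vial carrier: a block 216x56x28 mm (x, y, z; corners are square) standing loose on the worktop, 0.35 to 0.6 kg, with a handle in the middle. Origin at the centre of its underside, x along its length, z up. Four round sockets, 23 mm wide and 22 mm deep (floor 6 mm above the underside), lie in one row at x = -88, -46, +46 and +88 mm, y = 0; a vial stands in each
- carrier_grip (a point): centre of the carrier's handle, 78 mm above its underside: a black bar 70 mm long (along the carrier's x), 14 mm wide (y) and 16 mm high on two thin posts at x = -27 and +27 mm; free space below the bar down to the block's top. Axes as the carrier's. To be gripped across its 14 mm width
- vial_short_center (a point): centre (half-way up) of the odd vial: amber glass, white ribbed cap, 20 mm across like the others but only 60 mm high (it stands 38 mm out of the block, the others 58 mm); 25 g, loose in any one of the four sockets; z along it, to the cap
- vial_1_center (a point): centre (half-way up) of a full-length vial: amber glass, white ribbed cap, 20 mm across, 80 mm high, 25 g, loose in one of the sockets; z along it, to the cap
- vial_2_center (a point): centre (half-way up) of a full-length vial: amber glass, white ribbed cap, 20 mm across, 80 mm high, 25 g, loose in one of the sockets; z along it, to the cap
- vial_3_center (a point): centre (half-way up) of a full-length vial: amber glass, white ribbed cap, 20 mm across, 80 mm high, 25 g, loose in one of the sockets; z along it, to the cap
- sample_tray: clear acrylic tray 180x90x20 mm (x, y, z), open at the top, walls and floor 4 mm thick, fixed to the worktop. Origin at the centre of its underside, x along its length
- blue_bottle_center (a point): bystander: small white bottle with a blue cap, 48 mm across, 97 mm high, loose on the worktop; this is its centre, half-way up
- beaker_center (a point): bystander: glass beaker, 57 mm across, 70 mm high, loose on the worktop; this is its centre, half-way up
- timer_center (a point): bystander: white bench timer, 62x62x18 mm, loose on the worktop; this is its centre, half-way up
Mind the look-alikes: they are no part of the job. What is shaped like the part that bears vial_short_center but green or yellow is not meant.

How it is judged:
By the outcome, as a careful person would: the job done as asked, in the order asked, and still so for the second after the job is handed in, while the arm keeps its last pose, push and grip.
It also fails if it takes over 51 s, if anything falls off the work surface, if the arm or the gripper's body presses on something with over 40 N, if the wrist force passes 120 N, or if a joint passes its speed limit or range.

## Working session

There is one attempt and no reset: what is moved stays moved. The work goes in short steps, Python scripts to look and compute and a tool call to move; the robot and the scene stay as the last step left them, time stands still between calls to the robot, and variables do not carry over. Pictures are saved under pics/ and viewed, and the job is handed in when it is done.

Besides the shell and the picture viewer there is one more tool, called after "Request:" as name(argument=value, ...) on one line, values as JSON. arm_command: Moves the arm, as the interface text tells. Its arguments: {"type":"object","properties":{"commands":{"type":"array"},"grip_force":{"type":"number"}},"required":["commands"]}

```bash
mkdir -p pics
python3 - <<'E'
from rig import manip
import cv2,numpy as np
s=manip.get_state();print(s)
for n in("scene","top"):
    im=manip.get_image(n);cv2.imwrite(f"pics/{n}0.png",im["pixels"][:,:,::-1]);np.savez(f"{n}0.npz",**im)
    print(n,im["intrinsics"],im["k1"],im["R"],im["t"])
E
```

```text
{'clock': 0.0, 'qpos': array([ 9.85994878e-01,  2.76614682e-01,  1.50618263e+00,  8.20783090e-06,
        1.36068405e+00, -1.20992077e-01]), 'qd': array([ 8.75323432e-05,  1.22011205e-03, -5.29923094e-04,  8.36987363e-04,
       -1.49436932e-03,  5.60534185e-04]), 'effort': array([-9.58075107e-04, -4.16783559e+01, -2.45804054e+01, -3.49998372e-04,
        1.14454975e-02, -1.58709408e-06]), 'position': array([0.25694337, 0.51382312, 0.24740873]), 'ee_rot': array([-0.60125376,  0.60180838,  0.37109124, -0.37230616]), 'contact_force': array([ 0.44325543, -0.96267882, -0.89494162]), 'moment': array([-0.00229116,  0.00669147,  0.00302051]), 'width': 0.08537318643351519}
scene [[384.39673302   0.         326.15991782]
 [  0.         384.39673302 195.42616161]
 [  0.           0.           1.        ]] 0.018340566466168984 [[-0.88592786 -0.46336973 -0.02050182]
 [-0.25316981  0.52013226 -0.81570061]
 [ 0.38863463 -0.71746145 -0.57811089]] [0.37611484 0.36438264 0.47551274]
top [[496.77313013   0.         314.09480664]
 [  0.         496.77313013 207.34349991]
 [  0.           0.           1.        ]] -0.03924208577887172 [[-0.00698838 -0.99983103  0.01700243]
 [-0.98086698  0.0035458  -0.19464684]
 [ 0.19455366 -0.01803739 -0.98072602]] [-0.2763827   0.56200789  1.09685244]
```

View pics/scene0.png

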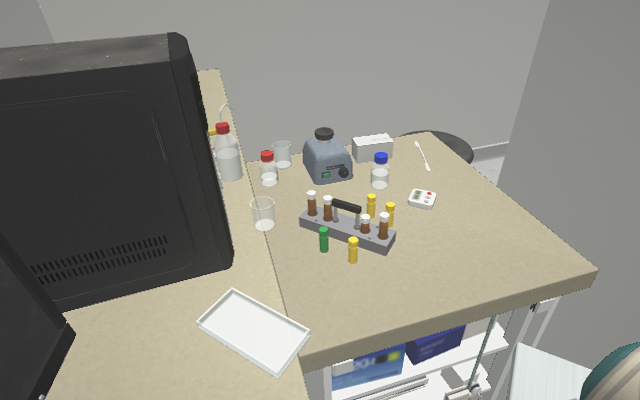

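View pics/top0.png

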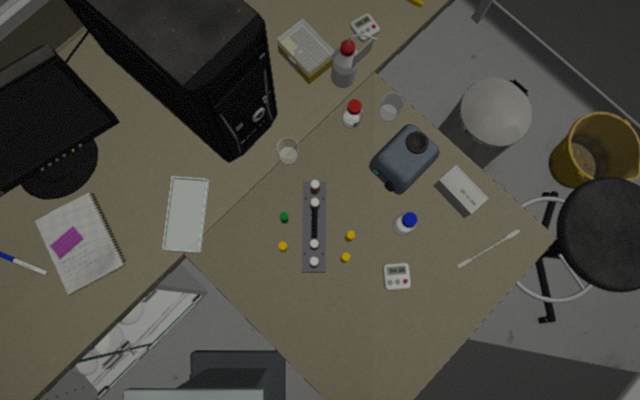

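```bash
cat > h.py <<'E'
import numpy as np,cv2
def load(f): return dict(np.load(f))
def ray(im,u,v):
    K=im["intrinsics"];d=np.array([(u-K[0,2])/K[0,0],(v-K[1,2])/K[1,1]])
    x=d.copy()
    for _ in range(20): x=d/(1+im["k1"]*(x@x))
    R=im["R"];C=-R.T@im["t"];return C,R.T@np.array([x[0],x[1],1])
def onz(im,u,v,z):
    C,d=ray(im,u,v);return C+d*(z-C[2])/d[2]
def proj(im,X):
    c=im["R"]@np.array(X,float)+im["t"];x=c[:2]/c[2];x=x*(1+im["k1"]*(x@x));K=im["intrinsics"]
    return np.array([K[0,0]*x[0]+K[0,2],K[1,1]*x[1]+K[1,2]])
def depthpt(im,u,v):
    C,d=ray(im,u,v); return C+d*im["range_z"][v,u]
E
python3 - <<'E'
from h import *
t=load("top0.npz");s=load("scene0.npz")
print("origin",proj(t,[0,0,0]),proj(s,[0,0,0]),"tcp",proj(t,[.257,.514,.248]))
for n,u,v,z in [("v1",315,186,.086),("v2",315,203,.086),("v3",314,244,.086),("v4",314,262,.086),("h",314,223,.086),("tr1",171,177,.02),("tr2",209,179,.02),("tr3",200,252,.02),("tr4",164,249,.02),("green",284,217,.06),("y",283,246,.06),("y",351,235,.06),("y",346,257,.06),("blue",408,221,.09),("beaker",287,151,.07),("timer",397,277,.018)]:
    print(n,onz(t,u,v,z).round(3),depthpt(t,u,v).round(3))
for n,(x0,x1,y0,y1),k in [("top",(270,370,165,285),5),("scene",(285,415,170,280),5)]:
    im=(t if n=="top" else s)["pixels"][y0:y1,x0:x1,::-1]
    cv2.imwrite(f"pics/{n}_crop.png",cv2.resize(im,None,fx=k,fy=k,interpolation=cv2.INTER_CUBIC))
E
```

```text
origin [190.52040623 458.62474168] [636.96821156 496.53937745] tcp [-108.71280263  348.7355751 ]
v1 [ 0.605 -0.281  0.086] [ 0.603 -0.281  0.094]
v2 [ 0.565 -0.281  0.086] [ 0.565 -0.281  0.087]
v3 [ 0.471 -0.278  0.086] [ 0.474 -0.278  0.068]
v4 [ 0.431 -0.278  0.086] [ 0.431 -0.278  0.084]
h [ 0.519 -0.278  0.086] [ 0.519 -0.278  0.085]
tr1 [0.644 0.067 0.02 ] [0.644 0.067 0.02 ]
tr2 [ 0.639 -0.026  0.02 ] [ 0.644 -0.022  0.001]
tr3 [ 0.462 -0.011  0.02 ] [ 0.463 -0.008  0.008]
tr4 [0.469 0.075 0.02 ] [0.469 0.074 0.024]
green [ 0.538 -0.21   0.06 ] [ 0.537 -0.21   0.064]
y [ 0.47  -0.208  0.06 ] [ 0.47  -0.208  0.06 ]
y [ 0.495 -0.364  0.06 ] [ 0.495 -0.364  0.062]
y [ 0.444 -0.351  0.06 ] [ 0.445 -0.351  0.057]
blue [ 0.522 -0.49   0.09 ] [ 0.521 -0.489  0.095]
beaker [ 0.693 -0.216  0.07 ] [ 0.714 -0.214  0.006]
timer [ 0.401 -0.474  0.018] [ 0.401 -0.474  0.016]
```

View pics/top_crop.png

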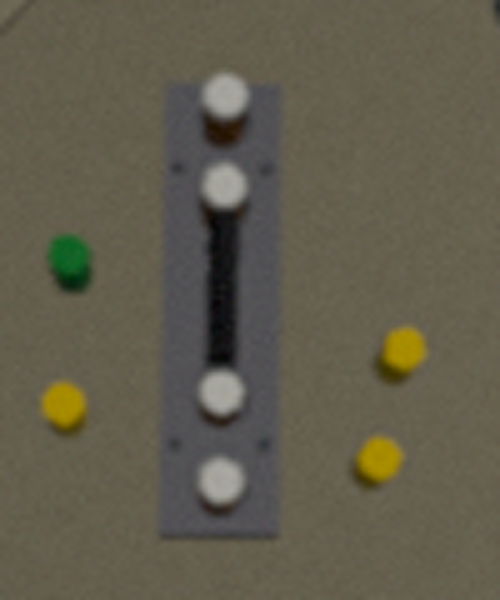

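View pics/scene_crop.png

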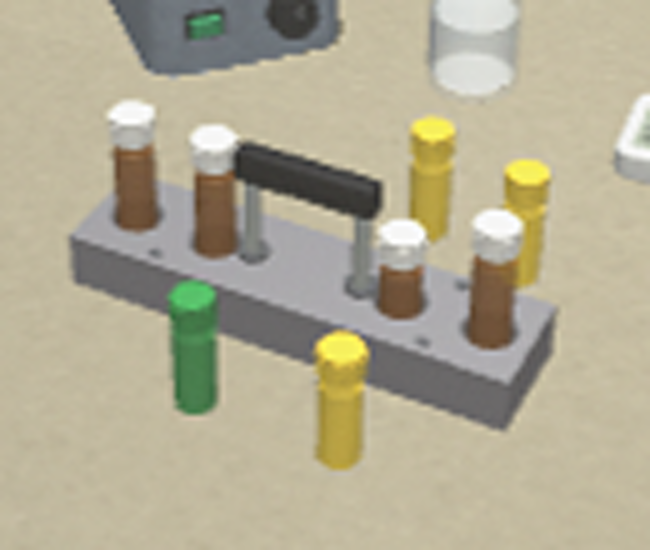

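Run:
```python
from h import *
from scipy.spatial.transform import Rotation as Ro
t=load("top0.npz");s=load("scene0.npz")
def caps(im,box,z):
    x0,x1,y0,y1=box;p=im["pixels"][y0:y1,x0:x1].astype(int)
    m=((p.min(2)>(120))&(p.max(2)-p.min(2)<40)).astype(np.uint8)
    n,l,st,c=cv2.connectedComponentsWithStats(m)
    return [(c[i]+[x0,y0],st[i,4]) for i in range(1,n) if st[i,4]>15]
for c,a in caps(t,(295,335,170,275),0): print("top",c.round(1),a,onz(t,*c,.086)[:2].round(4),onz(t,*c,.066)[:2].round(4))
for c,a in caps(s,(300,392,185,240),0): print("scene",c.round(1),a,onz(s,*c,.083)[:2].round(4),onz(s,*c,.063)[:2].round(4))
# block top contour
p=t["pixels"][160:290,285:345].astype(int)
print(p[60,20:50].tolist())
# handle black
m=(p.max(2)<45).astype(np.uint8);n,l,st,c=cv2.connectedComponentsWithStats(m)
for i in range(1,n):
  if st[i,4]>30: print("bar",c[i]+[285,160],st[i],onz(t,*(c[i]+[285,160]),.086).round(4))
q=[-0.60125376,0.60180838,0.37109124,-0.37230616]
print(Ro.from_quat(q,scalar_first=True).as_matrix().round(3))
# tower
for u,v in[(228,155),(205,135),(180,110),(265,75),(240,120)]: print(u,v,depthpt(t,u,v).round(3))
```

```text
top [314.6 183.4] 54 [ 0.6106 -0.2805] [ 0.6156 -0.2809]
top [314.5 201.5] 52 [ 0.5684 -0.2799] [ 0.5726 -0.2802]
top [313.9 243. ] 52 [ 0.4737 -0.2778] [ 0.4762 -0.2781]
top [313.9 260.5] 58 [ 0.4346 -0.2775] [ 0.4364 -0.2778]
scene [346.6 206.4] 3059 [ 0.5163 -0.2737] [ 0.5274 -0.2978]
scene [307.9 234.3] 192 [ 0.5458 -0.1585] [ 0.5581 -0.178 ]
scene [389.4 233.6] 51 [ 0.404  -0.2307] [ 0.4106 -0.2531]
scene [331.  238.3] 19 [ 0.5   -0.168] [ 0.5104 -0.1879]
[[84, 85, 86], [82, 79, 84], [81, 79, 82], [83, 84, 86], [80, 81, 84], [76, 78, 79], [51, 48, 52], [20, 25, 25], [17, 20, 21], [19, 16, 19], [20, 22, 26], [35, 35, 35], [59, 57, 58], [83, 80, 84], [84, 82, 86], [81, 80, 83], [83, 83, 84], [81, 81, 84], [78, 77, 81], [82, 82, 85], [89, 86, 85], [94, 92, 81], [102, 97, 80], [100, 96, 79], [102, 98, 79], [100, 96, 78], [105, 99, 82], [100, 95, 77], [101, 94, 76], [101, 94, 78]]
bar [313.94375 221.7375 ] [ 26  47   7  31 160] [ 0.5218 -0.2783  0.086 ]
[[ 0.447 -0.001 -0.894]
 [ 0.894 -0.002  0.447]
 [-0.002 -1.     0.   ]]
228 155 [ 0.684 -0.078  0.07 ]
205 135 [ 0.711 -0.036  0.133]
180 110 [0.756 0.014 0.168]
265 75 [ 0.783 -0.18   0.28 ]
240 120 [ 0.718 -0.123  0.205]
```

Run:
```python
from h import *
t=load("top0.npz")
# block mask: bluish grey
p=t["pixels"].astype(int);m=((p[...,2]-p[...,0]>-4)&(p.max(2)>60)&(p.max(2)<150)).astype(np.uint8);m[:, :290]=0;m[:,340:]=0;m[:170]=0;m[285:]=0
m=cv2.morphologyEx(m,cv2.MORPH_CLOSE,np.ones((9,9)));n,l,st,c=cv2.connectedComponentsWithStats(m)
i=1+st[1:,4].argmax();cs,_=cv2.findContours((l==i).astype(np.uint8),0,2);r=cv2.minAreaRect(cs[0]);b=cv2.boxPoints(r)
P=np.array([onz(t,*x,.028)[:2] for x in b]);print(st[i],b,P.round(4),P.mean(0))
cv2.imwrite("pics/tray.png",cv2.resize(t["pixels"][165:265,150:225,::-1],None,fx=6,fy=6,interpolation=2))
```

```text
[ 302  182   24   90 2035] [[301.66672 270.99475]
 [303.08487 181.65216]
 [325.72995 182.0116 ]
 [324.3118  271.3542 ]] [[ 0.4156 -0.2499]
 [ 0.6296 -0.2538]
 [ 0.6285 -0.3084]
 [ 0.4144 -0.3026]] [ 0.52203247 -0.27870091]
```

View pics/tray.png

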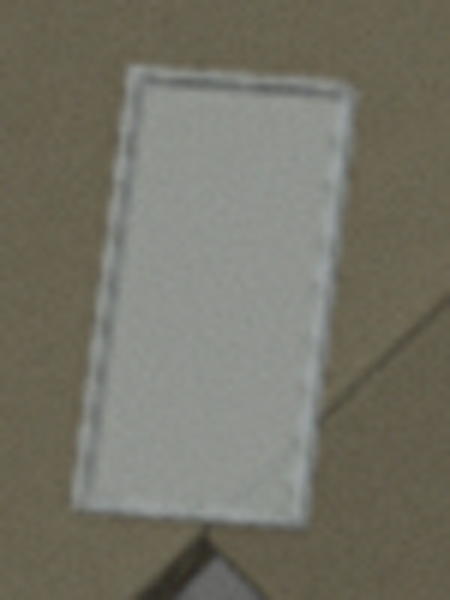

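Run:
```python
from h import *
t=load("top0.npz");s=load("scene0.npz")
P=[onz(t,u,v,.02)[:2] for u,v in[(171.3,176.3),(209.2,179.7),(200.8,252.5),(162.2,249.7)]];print(np.round(P,3),np.mean(P,0))
d=np.array([np.cos(-.019),np.sin(-.019)]);c=np.array([.522,-.2785])
im=cv2.resize(s["pixels"][170:280,285:415,::-1],None,fx=6,fy=6,interpolation=2)
for k,z in[(-.088,.086),(-.046,.066),(.046,.086),(.088,.086)]:
    X=c+k*d
    pts=np.array([(proj(s,[X[0]+.01*np.cos(a),X[1]+.01*np.sin(a),z])-[285,170]+.5)*6 for a in np.linspace(0,6.28,40)])
    cv2.polylines(im,[pts.astype(int)],True,(0,0,255),1)
n=np.array([-d[1],d[0]])
for z in(.028,0.):
    pts=np.array([(proj(s,[*(c+a*.108*d+b*.028*n),z])-[285,170]+.5)*6 for a,b in((1,1),(1,-1),(-1,-1),(-1,1))]);cv2.polylines(im,[pts.astype(int)],True,(0,255,0),1)
cv2.imwrite("pics/ov.png",im)
```

```text
[[ 0.646  0.066]
 [ 0.637 -0.026]
 [ 0.461 -0.012]
 [ 0.467  0.079]] [0.55281901 0.02655122]
```

View pics/ov.png

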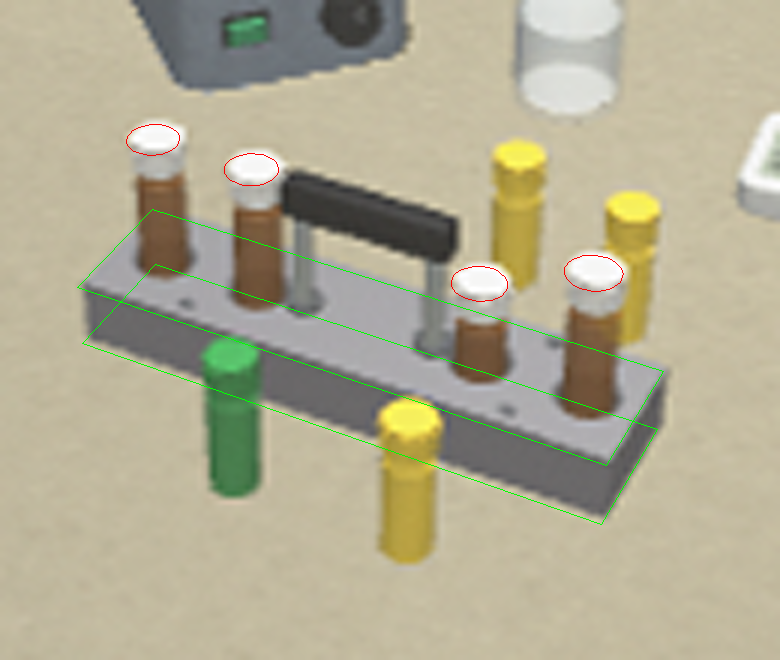

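Request:
arm_command(commands=[[4.5, [1, -4.5, 0], 0.05], [4.5, [1, -4.5, 0], 0.05], [4.5, [1, -4.5, 0], 0.05], [4.5, [1, -4.5, 0], 0.05], [4.5, [1, -4.5, 0], 0.05], [4.5, [1, -4.5, 0], 0.05], [4.5, [1.5, -4.5, 0], 0.05], [4.5, [1.5, -4.5, 0], 0.05], [4.5, [1.5, -4.5, 0], 0.046], [4.5, [1.5, -4.5, 0], 0], [4.5, [1.5, -4.5, 0], 0], [4.5, [1.5, -4.5, 0], 0]], grip_force=25)

```text
clock: 1.3
position: [0.4072, -0.0276, 0.2482]
ee_rot: [0.505, -0.504, -0.496, 0.495]
contact_force: [1.3, 1.1, 0.8]
width: 0.0448
```

Request:
arm_command(commands=[[4.5, [1.1, -4.2, 0], 0], [4.5, [1.1, -4.2, 0], 0], [4.5, [1.1, -4.2, -1], 0], [4.5, [1.1, -4.2, -2], 0], [4.5, [1.1, -4.2, -3], 0], [4.5, [1.2, -4.1, -3], 0], [4.5, [0, 0, -1], 0], [4.5, [0, 0, 0], 0], [4.5, [0, 0, 0], 0]])

```text
clock: 2.2
position: [0.4728, -0.2718, 0.1512]
ee_rot: [0.505, -0.504, -0.496, 0.495]
contact_force: [-0.0, -0.4, -0.1]
width: 0.045
```

Run:
```python
from h import *
from rig import manip
from scipy.spatial.transform import Rotation as Ro
s=manip.get_state();print(s["position"],Ro.from_quat(s["ee_rot"],scalar_first=True).as_matrix().round(3),s["qpos"].round(2))
t=manip.get_image("top");c=manip.get_image("scene")
a=cv2.resize(t["pixels"][130:290,240:400,::-1],None,fx=2.5,fy=2.5,interpolation=2)
b=cv2.resize(c["pixels"][130:290,270:430,::-1],None,fx=2.5,fy=2.5,interpolation=2)
cv2.imwrite("pics/hov.png",np.hstack([a,b]))
```

```text
[ 0.4727608  -0.27183436  0.15119952] [[ 0.018 -0.001 -1.   ]
 [ 1.     0.001  0.018]
 [ 0.001 -1.     0.001]] [-0.65  0.31  1.72  0.    1.12 -2.2 ]
```

View pics/hov.png

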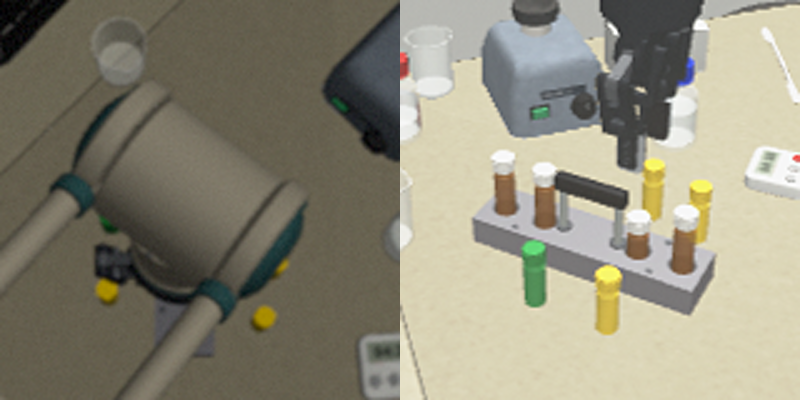

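Run:
```python
from h import *
s=load("scene0.npz")
p=proj(s,[.4728,-.2718,.1512-.017]);print(p,(p-[270,130])*2.5)
for dy in(.022,-.022): print((proj(s,[.4728,-.2718+dy,.134])-[270,130])*2.5)
```

```text
[365.97959699 192.37931191] [239.94899246 155.94827978]
[229.12471105 170.44993296]
[250.32517209 142.42078865]
```

Request:
arm_command(commands=[[4.5, [0.1, -0.6, 0], 0], [4.5, [0, 0, -2], 0], [4.5, [0, 0, -2], 0], [4.5, [0, 0, -2], 0], [4.5, [0, 0, -2], 0], [4.5, [0, 0, -1], 0], [4.5, [0, 0, -0.9], 0], [4.5, [0, 0, 0], 0], [4.5, [0, 0, 0], 0]])

```text
clock: 3.2
position: [0.4746, -0.2791, 0.0528]
ee_rot: [-0.504, 0.505, 0.496, -0.496]
contact_force: [0.2, 0.6, 0.6]
width: 0.0449
```

Run:
```python
from h import *
from rig import manip
s=manip.get_state();print(s["position"],s["contact_force"])
c=manip.get_image("scene")
cv2.imwrite("pics/d1.png",cv2.resize(c["pixels"][160:280,290:430,::-1],None,fx=5,fy=5,interpolation=2))
```

```text
[ 0.47462939 -0.27909067  0.05278753] [0.22326478 0.56733161 0.57730919]
```

View pics/d1.png

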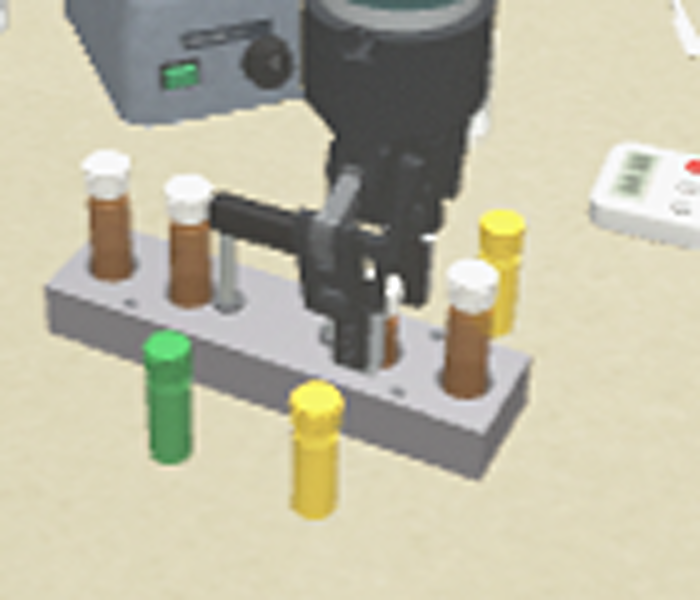

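Request:
arm_command(commands=[[3.0, [0, 0, 0], 0], [2.4, [0, 0, 0], 0], [2.1, [0, 0, 0], 0], [1.5, [0, 0, 0], 0], [1.5, [0, 0, 0], 0], [1.5, [0, 0, 0], 0], [1.5, [0, 0, 0], 0], [1.5, [0, 0, 0], 0]], grip_force=25)

```text
clock: 4.05
position: [0.4744, -0.2789, 0.0525]
ee_rot: [-0.504, 0.505, 0.496, -0.495]
contact_force: [0.3, -0.1, 5.3]
width: 0.0194
```

Request:
arm_command(commands=[[1.5, [-0.05, 0, 0.4], 0], [1.5, [-0.03, 0, 0.6], 0], [1.5, [0, 0, 0.7], 0], [1.5, [0, 0, 0.7], 0], [1.5, [-0.2, 0, 1], 0], [1.5, [-0.2, 0, 1.5], 0], [1.5, [0, 0, 2], 0], [1.5, [0, 0, 2.5], 0], [1.5, [0, 0, 2.5], 0], [1.5, [0, 0, 2.1], 0], [1.5, [0, 0, 0], 0], [1.5, [0, 0, 0], 0]])

```text
clock: 5.25
position: [0.4692, -0.2787, 0.1925]
ee_rot: [-0.504, 0.505, 0.496, -0.495]
contact_force: [-0.2, -0.5, -0.5]
width: 0.0193
```

Run:
```python
from h import *
from rig import manip
s=manip.get_state();print(s["position"],s["contact_force"],s["width"])
c=manip.get_image("scene")
cv2.imwrite("pics/l1.png",cv2.resize(c["pixels"][130:280,290:430,::-1],None,fx=4,fy=4,interpolation=2))
```

```text
[ 0.46918153 -0.27871559  0.19252975] [-0.1698711 -0.527021  -0.4934925] 0.01934894339185258
```

View pics/l1.png

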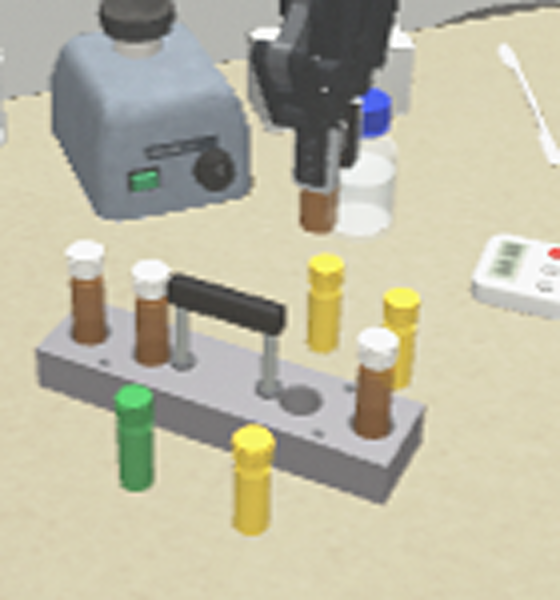

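Request:
arm_command(commands=[[1.5, [0.9, 4, 0], 0], [1.5, [0.9, 4, 0], 0], [1.5, [0.9, 4, 0], 0], [1.5, [0.9, 4, 0], 0], [1.5, [0.9, 4, 0], 0], [1.5, [0.9, 4, 0], 0], [1.5, [0.9, 4, 0], 0], [1.5, [0.3, 2.8, 0], 0], [1.5, [0, 0, 0], 0], [1.5, [0, 0, 0], 0], [1.5, [0, 0, 0], 0]])

```text
clock: 6.4
position: [0.5348, 0.0284, 0.1913]
ee_rot: [0.505, -0.504, -0.495, 0.496]
contact_force: [0.2, 0.3, -0.5]
width: 0.0191
```

Run:
```python
from h import *
from rig import manip
s=manip.get_state();print(s["position"],s["contact_force"],s["width"])
c=manip.get_image("scene")
cv2.imwrite("pics/t1.png",cv2.resize(c["pixels"][190:390,170:350,::-1],None,fx=3,fy=3,interpolation=2))
print((proj(c,[s["position"][0],s["position"][1],s["position"][2]-.0465])-[170,190])*3)
```

```text
[0.5347921  0.0284086  0.19131378] [ 0.1624035   0.29706509 -0.46535948] 0.01909225194201865
[241.55741681 266.80120999]
```

View pics/t1.png

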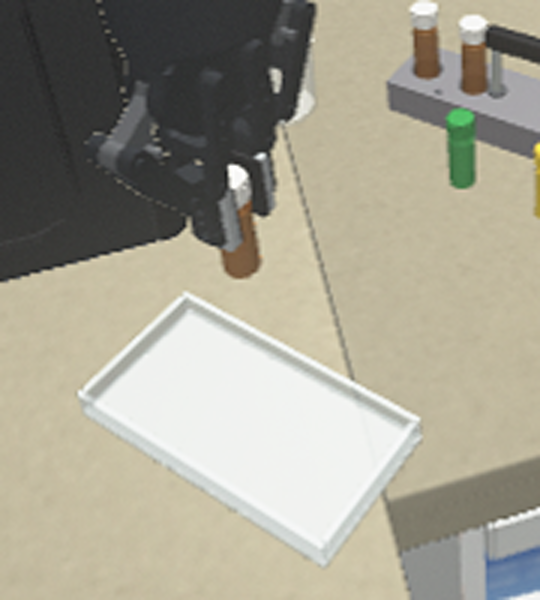

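Request:
arm_command(commands=[[1.5, [0, 0, -2.5], 0], [1.5, [0, 0, -2.5], 0], [1.5, [0, 0, -2.5], 0], [1.5, [0, 0, -2.5], 0], [1.5, [0, 0, -2], 0], [1.5, [0, 0, -1], 0], [1.5, [0, 0, -0.4], 0], [1.5, [0, 0, -0.2], 0], [1.5, [0, 0, 0], 0], [1.5, [0, 0, 0], 0]])

```text
clock: 7.45
position: [0.5361, 0.0291, 0.057]
ee_rot: [-0.504, 0.505, 0.496, -0.495]
contact_force: [-0.8, -1.2, 0.2]
width: 0.0193
```

Run:
```python
from h import *
from rig import manip
s=manip.get_state();print(s["position"],s["contact_force"],s["width"])
c=manip.get_image("scene")
cv2.imwrite("pics/t2.png",cv2.resize(c["pixels"][230:390,180:320,::-1],None,fx=4,fy=4,interpolation=2))
```

```text
[0.53605028 0.02910841 0.0570374 ] [-0.76091889 -1.17677724  0.15637033] 0.019276180810054125
```

View pics/t2.png

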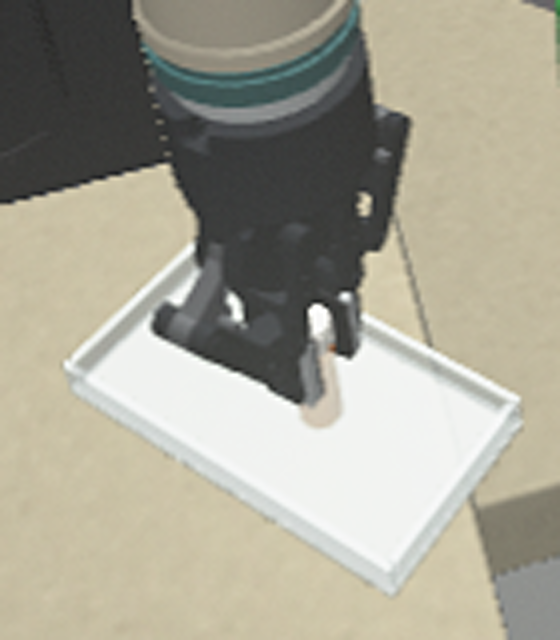

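Request:
arm_command(commands=[[1.5, [0, 0, -0.15], 0], [1.5, [0, 0, -0.15], 0], [1.5, [0, 0, -0.1], 0], [1.5, [0, 0, -0.1], 0], [1.5, [0, 0, 0], 0], [1.5, [0, 0, 0], 0]])

```text
clock: 8.1
position: [0.5353, 0.0292, 0.0511]
ee_rot: [0.505, -0.504, -0.496, 0.496]
contact_force: [0.5, 0.2, 0.8]
width: 0.0192
```

Request:
arm_command(commands=[[1.5, [0, 0, -0.1], 0], [1.5, [0, 0, 0], 0], [1.5, [0, 0, 0], 0]])

```text
clock: 8.4
position: [0.5356, 0.0292, 0.0505]
ee_rot: [-0.504, 0.505, 0.496, -0.495]
contact_force: [-1.6, -0.5, 3.2]
width: 0.0191
```

Request:
arm_command(commands=[[2.0, [0, 0, 0], 0], [2.2, [0, 0, 0], 0], [2.5, [0, 0, 0], 0], [3.0, [0, 0, 0], 0], [3.5, [0, 0, 0], 0], [4.0, [0, 0, 0], 0], [4.2, [0, 0, 0], 0]])

```text
clock: 9.1
position: [0.5354, 0.0292, 0.0501]
ee_rot: [0.504, -0.504, -0.496, 0.496]
contact_force: [-1.4, 0.3, -0.8]
width: 0.0416
```

Run:
```python
from h import *
from rig import manip
s=manip.get_state();print(s["position"],s["contact_force"],s["width"])
c=manip.get_image("scene")
cv2.imwrite("pics/t3.png",cv2.resize(c["pixels"][230:390,180:320,::-1],None,fx=4,fy=4,interpolation=2))
```

```text
[0.53535136 0.02920971 0.05011763] [-1.35978002  0.30636046 -0.80381312] 0.04158053342400818
```

View pics/t3.png

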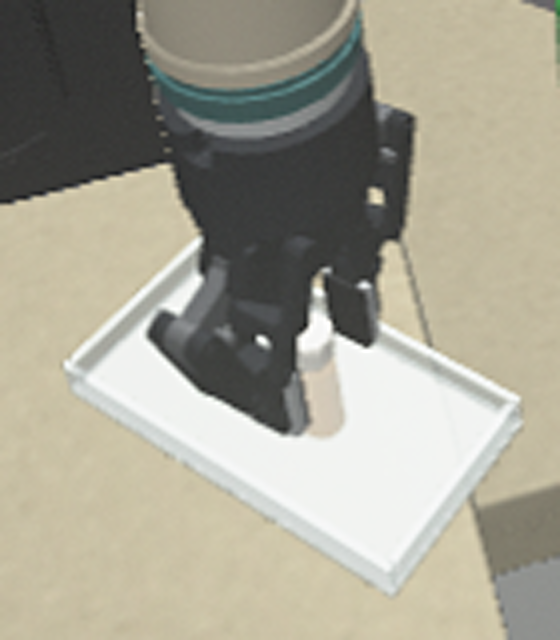

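Request:
arm_command(commands=[[4.2, [0, 0, 0.5], 0], [4.2, [0, 0, 1], 0], [4.2, [0, 0, 1.5], 0], [4.2, [0, 0, 2.5], 0], [4.2, [0, 0, 3], 0], [4.2, [0, 0, 3.5], 0], [4.2, [0, 0, 3], 0], [4.2, [0, 0, 0], 0]])

```text
clock: 9.95
position: [0.5383, 0.029, 0.2058]
ee_rot: [-0.501, 0.507, 0.498, -0.493]
contact_force: [0.3, 0.1, -0.1]
width: 0.0424
```

Request:
arm_command(commands=[[4.2, [-0.2, -4, 0], 0], [4.2, [-0.2, -4, 0], 0], [4.2, [-0.2, -4, 0], 0], [4.2, [-0.2, -4, 0], 0], [4.2, [-0.2, -4, 0], 0], [4.2, [-0.2, -4, 0], 0], [4.2, [-0.2, -4, 0], 0], [4.2, [0, -2.8, 0], 0], [4.2, [0, 0, 0], 0], [4.2, [0, 0, 0], 0]])

```text
clock: 10.95
position: [0.5208, -0.2788, 0.1998]
ee_rot: [0.505, -0.504, -0.495, 0.495]
contact_force: [0.1, -0.8, 0.5]
width: 0.0423
```

Run:
```python
from h import *
from rig import manip
s=manip.get_state();print(s["position"],s["contact_force"],s["width"])
c=manip.get_image("scene");t=manip.get_image("top")
a=cv2.resize(c["pixels"][130:380,190:430,::-1],None,fx=2,fy=2,interpolation=2)
b=cv2.resize(t["pixels"][130:330,140:300,::-1],None,fx=2,fy=2.5,interpolation=2)
cv2.imwrite("pics/r1.png",np.hstack([a,b]))
```

```text
[ 0.52082417 -0.27880341  0.19975843] [ 0.14805049 -0.81758088  0.51294536] 0.04233499537456616
```

View pics/r1.png

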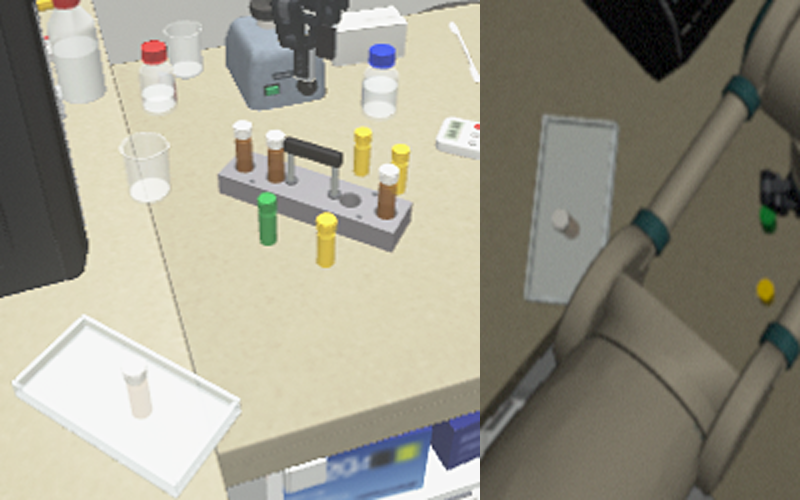

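Request:
arm_command(commands=[[4.2, [0.3, 0, 0], 0], [4.2, [0, 0, -2.5], 0], [4.2, [0, 0, -2.5], 0], [4.2, [0, 0, -2.5], 0], [4.2, [0, 0, -2], 0], [4.2, [0, 0, -1.5], 0], [4.2, [0, 0, -1], 0], [4.2, [0, 0, -0.5], 0], [4.2, [0, 0, 0], 0], [4.2, [0, 0, 0], 0]])

```text
clock: 12.05
position: [0.525, -0.2789, 0.0759]
ee_rot: [-0.504, 0.505, 0.496, -0.495]
contact_force: [1.2, 1.2, 0.5]
width: 0.0418
```

Run:
```python
from h import *
from rig import manip
s=manip.get_state();print(s["position"],s["contact_force"],s["width"])
c=manip.get_image("scene")
cv2.imwrite("pics/g1.png",cv2.resize(c["pixels"][150:280,290:430,::-1],None,fx=5,fy=4.5,interpolation=2))
```

```text
[ 0.5249538  -0.27888798  0.07587765] [1.2345257  1.18573898 0.51123117] 0.041842729851191245
```

View pics/g1.png

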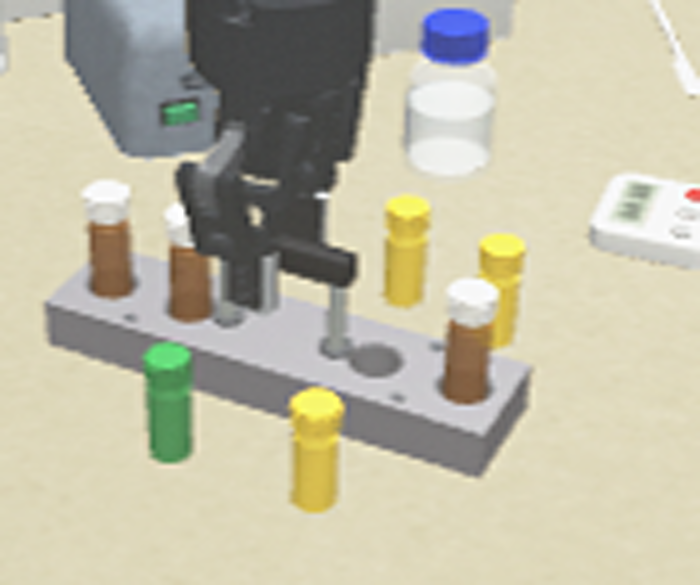

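Gripper straddles the bar near its middle. Close in steps.

Request:
arm_command(commands=[[3.0, [0, 0, 0], 0], [2.2, [0, 0, 0], 0], [1.8, [0, 0, 0], 0], [1.6, [0, 0, 0], 0], [1.4, [0, 0, 0], 0], [0.8, [0, 0, 0], 0], [0.8, [0, 0, 0], 0], [0.8, [0, 0, 0], 0], [0.8, [0, 0, 0], 0], [0.8, [0, 0, 0], 0]], grip_force=80)

```text
clock: 13.1
position: [0.5244, -0.2792, 0.0755]
ee_rot: [-0.504, 0.505, 0.495, -0.496]
contact_force: [-1.1, -3.6, 3.8]
width: 0.013
```

Run:
```python
from rig import manip
s=manip.get_state();print(s["position"],s["contact_force"],s["moment"],s["width"])
```

```text
[ 0.5244058  -0.27922673  0.07548818] [-1.14651398 -3.57989166  3.84868512] [-0.38454353  0.23616051 -0.03233457] 0.012969609981722283
```

Request:
arm_command(commands=[[0.8, [0, 0, 0.2], 0], [0.8, [0, 0, 0.3], 0], [0.8, [0, 0, 0.5], 0], [0.8, [0, 0, 0.5], 0], [0.8, [0, 0, 0.5], 0], [0.8, [0, 0, 0.5], 0], [0.8, [0, 0, 0.3], 0], [0.8, [0, 0, 0.2], 0], [0.8, [0, 0, 0], 0], [0.8, [0, 0, 0], 0]])

```text
clock: 14.1
position: [0.5242, -0.2787, 0.1051]
ee_rot: [0.505, -0.504, -0.496, 0.496]
contact_force: [-0.6, -0.1, -5.4]
width: 0.0124
```

Run:
```python
from h import *
from rig import manip
s=manip.get_state();print(s["position"],s["contact_force"],s["moment"],s["width"])
c=manip.get_image("scene")
cv2.imwrite("pics/g2.png",cv2.resize(c["pixels"][140:280,290:430,::-1],None,fx=4,fy=4,interpolation=2))
```

```text
[ 0.52423609 -0.27871187  0.10510156] [-0.57544464 -0.05411117 -5.44327245] [ 0.02548976  0.02935951 -0.00019951] 0.012426606635787731
```

View pics/g2.png

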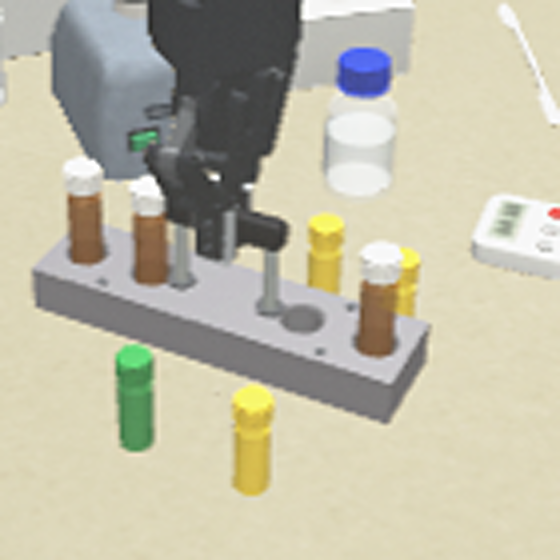

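Request:
arm_command(commands=[[0.8, [0, 0, 0.5], 0], [0.8, [0, 0, 1.0], 0], [0.8, [0, 0, 1.5], 0], [0.8, [0, 0, 1.5], 0], [0.8, [0, 0, 1.5], 0], [0.8, [0, 0, 1.5], 0], [0.8, [0, 0, 1.5], 0], [0.8, [0, 0, 1.5], 0], [0.8, [0, 0, 1.0], 0], [0.8, [0, 0, 0.5], 0], [0.8, [0, 0, 0], 0], [0.8, [0, 0, 0], 0]])

```text
clock: 15.35
position: [0.524, -0.2785, 0.2246]
ee_rot: [0.505, -0.504, -0.495, 0.496]
contact_force: [-0.3, 0.6, -5.9]
width: 0.0127
```

Request:
arm_command(commands=[[0.8, [0, 0, 0], 0], [0.8, [0, 0, 0], 0], [0.8, [0, 0, 0], 0], [0.8, [0, 0, 0], 0], [0.8, [0, 0, 0], 0]])

```text
clock: 15.85
position: [0.5243, -0.2788, 0.225]
ee_rot: [0.505, -0.504, -0.496, 0.496]
contact_force: [-0.3, -0.4, -5.4]
width: 0.0125
```

Run:
```python
from h import *
from rig import manip
s=manip.get_state();print(s["position"],s["contact_force"],s["moment"],s["width"],np.abs(s["qd"]).max())
c=manip.get_image("scene")
x=s["position"];dz=x[2]-.0755
im=cv2.resize(c["pixels"][90:390,180:430,::-1],None,fx=2.4,fy=2,interpolation=2);k=np.array([2.4,2])
d=np.array([np.cos(-.019),np.sin(-.019)]);n=np.array([-d[1],d[0]])
im=cv2.resize(c["pixels"][90:240,270:430,::-1],None,fx=4,fy=4,interpolation=2)
cc=np.array([.522,-.2785])+x[:2]-[.5244,-.2789]
for z in(.028,0.):
    pts=np.array([(proj(c,[*(cc+a*.108*d+b*.028*n),z+dz])-[270,90]+.5)*4 for a,b in((1,1),(1,-1),(-1,-1),(-1,1))]);cv2.polylines(im,[pts.astype(int)],True,(0,255,0),1)
cv2.imwrite("pics/f1.png",im);cv2.imwrite("pics/f2.png",c["pixels"][:,:,::-1])
```

```text
[ 0.52434656 -0.27877631  0.22503516] [-0.33425302 -0.36991781 -5.38230393] [-0.02332979 -0.01929172 -0.00768553] 0.012498219690680719 0.00746818280097812
```

View pics/f1.png

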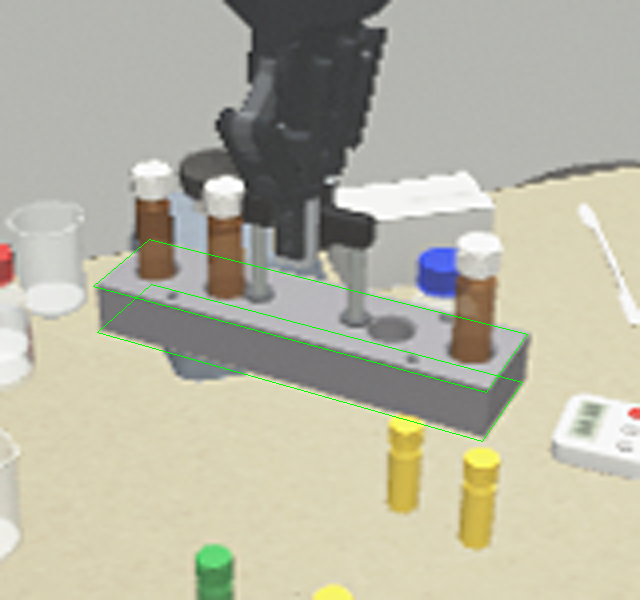

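View pics/f2.png

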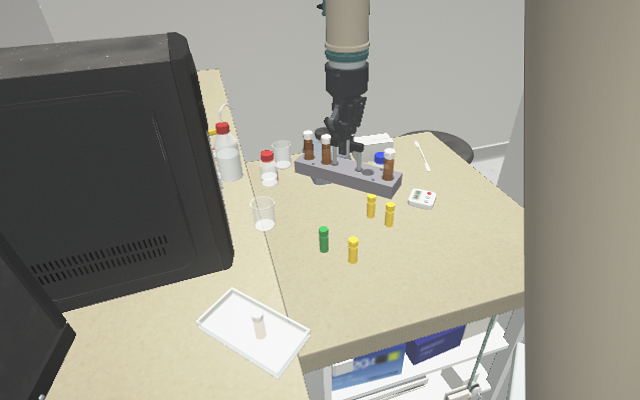

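```bash
python3 -c "
from rig import manip
print(manip.sign_off());s=manip.get_state();print(s['clock'],s['position'],s['width'])"
```

```text
the job is handed in; nothing more can be done
None
the job is handed in; nothing more can be done
```

I moved the short vial into the clear tray, where it stands upright and released. I then lifted the carrier by its handle and handed the job in at about 16 s on the robot's clock, while still holding it.

- **Carrier:** the underside is about 149.5 mm above the worktop, worked out from the TCP height. In the last picture its edges match a level outline, and its other three vials are in their sockets.
- **Holding steady:** the arm was at rest, carrying about 5.4 N. The wrist moments were about 0.02 N m and the grip opening was steady at 12.5 mm.
- **Vial placing:** it touched the tray floor with about 3 N before I let go.
- **Other things:** the green and yellow vials, timer and beaker look untouched. The blue-capped bottle is partly hidden behind the carrier in the last picture, but it was in place just after the lift began.

No check failed. The grip opening read slightly under the nominal widths: 19 mm on the 20 mm vial and 12.5 mm on the 14 mm bar. I took this as the pads giving under load.

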